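Clamp a lens mount with the sunken knob

TASK

Lay the loose lens mount flat in the nest of the aluminium clamping fixture, then turn the small knob sunk in the fixture's round well clockwise until the jaw holds the mount snugly against the vee stop, at about 10 N. Feel for the jaw coming to bear and stop there: do not overtighten (24 N would distort the mount), do not bear hard on the well with the fingers, and leave the mount clamped and everything else where it was.

Things in the scene. Friction and masses are not known exactly. Their poses are not given: they have to be found in the camera images.
- lens_mount: flat black threaded ring with a lens in it: 33 mm outside diameter, 10 mm high, 25 to 40 g, lying flat on the bench; origin at the centre of its underside, z up. Grip it across its diameter
- clamp_base: low aluminium clamping fixture fixed to the bench: 100 mm (its x) by 230 mm (its y), flat deck 40 mm above the bench; origin at the centre of its underside, z up. On its centre line, the axis of the finger well and knob is 62 mm from the middle towards -y; towards +y follow the sliding jaw, the nest (58 mm from the middle) and the vee stop
- nest (a point): point on the deck where the centre of the mount's underside lies when seated against the vee stop; axes as the fixture's. The stop is on the +y side, the jaw's pad on the -y side, 9 to 15 mm (unknown, new each time) clear of a seated mount; the +x and -x sides are free for fingers. A mount laid flat within 8 mm of here towards the jaw is pushed home by it
- vee_stop: fixed dark steel vee stop on the deck, 41 mm wide, 9 mm high, polished flanks at 45 degrees; it takes the clamping force. Origin and axes as point nest. Facing it, the jaw: a dark steel carriage 48 mm wide, 13 mm high, between two rails 7 mm high (ending 20 mm short of the nest), with an 18 mm wide smooth sprung pad in front (3 N per mm) that is 9.5 mm high
- well_cup: round dark steel cup in the deck, the finger well: 68 mm inside diameter, 24 mm deep, its thin rim standing 1 mm above the deck; origin on its axis, 27 mm below the deck (its floor is 3 mm above the origin). There are 25 mm between knob and wall all round
- knob: round knurled black knob in the middle of the well: 18 mm diameter, 16 mm high, vertical axis; origin on the axis at its underside, 21 mm below the deck, so its top is 5 mm below the deck. Clockwise from above closes the jaw, 9 mm per radian; it takes 1.3 to 2.1 rad in all. It bears no mark or scale. It stays where it is left
- knob_top (a point): centre of the knob's top face; z up. What a hand feels here: a steady drag of about 0.17 N m about the vertical while the jaw runs free and while it pushes the loose mount along; once pad, mount and stop are all in contact, each newton of clamping takes about 0.037 rad more and adds 0.009 N m (at 10 N: 0.09 N m above the free drag)
- post_holder: upright black round post holder with a thumb screw at its side (its -y), 25 mm diameter, 52 mm high, on the bench behind the fixture; to be left alone. Origin at the centre of its underside
- optical_post: upright bare steel post, 13 mm diameter, 83 mm high, standing on the bench behind the fixture; to be left alone. Origin at the centre of its underside
- dust_cap: small black round cap, 31 mm diameter, 12 mm high, on the bench to the right of the fixture; to be left alone. Origin at the centre of its underside
- tweezers: steel tweezers, 131 mm long (its x), 9 mm wide, 8 mm high, lying on the bench to the right; to be left alone. Origin at the centre of its underside
Things that resemble listed ones, but are neither listed nor needed, are in the scene too. Several things have the shape of the lens_mount; the one meant has the colours described above.

How it is judged:
On the way, in this order (a step that is already met when the one before it is completed fails the run):
1. the mount lies flat in the nest, let go, not yet clamped (horizontal distance between lens_mount and nest below 0.012 m and height (world z) of lens_mount below 0.042 m and angle between lens_mount's own z axis and vertical below 0.06 rad and contact force between the fingers and lens_mount below 0.1 N and contact force between vee_stop and lens_mount below 2 N), for 0.2 s.
2. the fingers turn the knob until the jaw presses the mount on the vee stop (contact force between the fingers and knob above 1 N and contact force between vee_stop and lens_mount above 4 N and contact force between the fingers and lens_mount below 0.1 N), for 0.1 s.
At the end, for the whole second after the job is handed in: The mount sits flat on the deck, seated in the vee (its centre within 2 mm of the nest point, height within 2 mm, tilt below 0.06 rad), at rest, and the jaw presses it on the vee stop with 5 to 18 N (contact force between vee_stop and lens_mount between 5 and 18 N and horizontal distance between lens_mount and nest below 0.002 m and height (world z) of lens_mount between 0.038 and 0.042 m and angle between lens_mount's own z axis and vertical below 0.06 rad and linear speed of lens_mount below 0.005 m/s); the robot touches nothing.
It fails at once if the mount is pressed on the vee stop with more than 24 N (contact force between vee_stop and lens_mount above 24 N).
It fails at once if the robot bears on the well with more than 25 N (contact force between the arm and well_cup above 25 N).
It fails at once if the fingers bear on the well with more than 25 N (contact force between the fingers and well_cup above 25 N).
It fails at once if a bystander (post holder, post, dust cap or tweezers) is moved more than 20 mm or tipped over (distance of any of post_holder, optical_post, dust_cap, tweezers from where it was at the start of the episode above 0.02 m or angle between any of post_holder, optical_post's own z axis and vertical above 0.5 rad).
It also fails if it takes over 72 s, if anything falls off the work surface, if the arm or the gripper's body presses on something with over 40 N, if the wrist force passes 120 N, or if a joint passes its speed limit or range.

ROBOT

A 6-joint arm with a two-finger parallel gripper is mounted at the origin on a cart in front of the work surface, level with it; the furniture and walls round the work are solid. World frame = base frame: x ahead of the robot, y to its left, z up, the work surface at z = 0. Lengths are in m, angles in rad, forces in N, time in s.
With the tool pointing down it reaches from about 0.35 to 0.85 m from the base axis. Payload 8.1 kg.
Tool frame: the origin (TCP) lies between the finger pads; the fingertips stand 14 mm ahead of it and the grasp point (between the pads) lies 5 mm behind it (robot.tip_reach is the z of the fingertips in the tool frame, in m); z points along the fingers, y is the line along which they close (so a half turn about z gives the same grasp; the last joint's range is limited). The gripper opens to 93 mm and grips with 3 to 60 N. Pads are 15 mm wide; open, the fingers measure 128 mm over their backs; the gripper's body (75 mm by 188 mm) begins 65 mm behind the grasp point.
Start: joints at [-1.336, 0.13, 1.488, -0, 1.523, -0.085], TCP at [0.189, -0.57, 0.233] pointing down, gripper open.
Joint ranges: [-2.96, 2.96], [-0.89, 2.26], [0.02, 2.5], [-1.34, 4.48], [0, 2.73], [-2.66, 2.66]. Speed limits (rad/s): [2.39, 2.39, 2.79, 3.14, 3.14, 3.14].

INTERFACE

Orientations are given as a rotation vector (axis times angle).
In Python, from plant import robot gives the robot as it stands. The module is installed in compiled form; this text tells all that it offers.
- The arm moves only by the shell command python3 -m handwheel 'ROWS' [FORCE]. ROWS is JSON, a list of rows, each a list of 7 numbers: the closure, from -1 (fully open) to 1 (shut), then the shift along the tool's x, y, z each as a share of 100 cm, from -1 to 1, then the turn, a rotation vector about the tool's x, y, z each as a share of 180 degrees, from -1 to 1. In form: [[grip, tx, ty, tz, rx, ry, rz], ...]. A call has 1 to 20 rows; each row is the pose to reach, as a shift and turn from the pose commanded when the call began, along the tool's axes at that moment, turning the shorter way round; what a row does not reach only later rows make up. A row lasts 1/8 s, in which the tool goes at most 62.5 mm and 10.7 degrees, less where a joint would pass 70% of its speed; a pose out of reach is approached as far as the arm can. A call with a number of a shift or a turn outside -1 to 1 is refused whole. A call with a gripper value outside its range is refused whole. The fingers move at their own pace and stop on an object; FORCE is the grip in N (left out, the last holds). Time passes only in rows, so rows that repeat a pose let the fingers close. It gives the time, the measured TCP pose, the force, the opening and the grip force at its end, in the units of the state.
- robot.read_state(): the state, without advancing time (a new reading comes with each control period).
- robot.read_camera(name): name is "scene" or "top" or "wrist"; returns a dict with "frame" (384x512x3 uint8, red, green, blue), "fx", "fy", "cx", "cy" (pixels), "rvec" (rotation vector, rad) and "tvec" (3), from world to camera coordinates, as OpenCV has them; the wrist camera has in their place "T_tool_cam" (4x4, takes a point from camera to tool coordinates, whose origin is the TCP and whose axes are the flange's). Camera axes: x right, y down, z forward; pixel columns grow to the right and rows downward; lengths in m; the calibration is good to about 2 mm. A picture is of the moment at which its call begins: read the wrist's pose just before it. There is no depth.
- robot.close_job(): hands the job in; it is judged then, once.
Trained networks look in a picture, given as the dict that the camera call returned (one of the last four; its "shot" number tells which), for a name from the list of things; names that differ only in an ending like _2 or _b are one class to them, and where a whole thing is asked for, a point or a joint stands for the part that bears it (a point fixed in the world has none). Each returns a list of dicts, best first, with "conf" (0 to 1); they miss things now and then, are a little off and sometimes report something else, mostly with a low value. They report only what shows in the picture. A call takes as long as a camera call. They do not tell look-alikes from the thing itself.
- robot.regions_of(picture, name): "mask" (384x512 bool, what is visible of it) and "rect" ([left, top, right, bottom] in pixels, round what is visible of it).
The state is a dict: "t": time; "q": joint angles; "dq": joint speeds; "joint_torque": joint torques, N m; "tool_pos": TCP position; "orientation": TCP orientation; "force": force on the tool from outside, world axes, zero at the start; "wrist_torque": the same for the moment, N m; "opening": finger opening in m; "gripper_force": force on a finger pad.
Only numpy, scipy, OpenCV 4.12 (cv2) and the standard library are available. Lean on these libraries where they do the work, as an engineer would, in place of code of your own. Each camera call takes 0.05 s, during which the arm holds its last target. There are 200 camera calls.

## Working session

There is one attempt and no reset: what is moved stays moved. The work goes in short steps, Python scripts to look and compute and a shell command to move; the robot and the scene stay as the last step left them, time stands still between calls to the robot, and variables do not carry over. Pictures are saved under pics/ and viewed, at most 10 in all, crops included, and the job is handed in when it is done.

```bash
mkdir -p pics; cat > h.py <<'E'
import numpy as np,cv2
from scipy.spatial.transform import Rotation as R
from plant import robot
def ray(p,u,v):
    # returns cam centre, direction in world
    Rm=R.from_rotvec(p['rvec']).as_matrix();t=np.array(p['tvec'])
    d=Rm.T@np.array([(u-p['cx'])/p['fx'],(v-p['cy'])/p['fy'],1]);return -Rm.T@t,d
def wcam(p,s):
    Rt=R.from_rotvec(s['orientation']).as_matrix();T=np.eye(4);T[:3,:3]=Rt;T[:3,3]=s['tool_pos']
    M=np.linalg.inv(T@np.array(p['T_tool_cam']));p['rvec']=R.from_matrix(M[:3,:3]).as_rotvec();p['tvec']=M[:3,3];return p
def at(p,u,v,z):
    c,d=ray(p,u,v);return c+d*(z-c[2])/d[2]
def px(p,P):
    q=R.from_rotvec(p['rvec']).as_matrix()@np.array(P)+np.array(p['tvec']);return q[0]/q[2]*p['fx']+p['cx'],q[1]/q[2]*p['fy']+p['cy']
def save(p,n,crop=None,k=1):
    f=p['frame'][:,:,::-1]
    if crop: f=f[crop[1]:crop[3],crop[0]:crop[2]]
    cv2.imwrite('pics/'+n,cv2.resize(f,None,fx=k,fy=k,interpolation=cv2.INTER_CUBIC))
def cen(m):
    ys,xs=np.nonzero(m);return xs.mean(),ys.mean()
E
cat > a.py <<'E'
from h import *
for n in('top','scene'):
    p=robot.read_camera(n);save(p,n+'.png',None,1.5)
    print(n,at(p,256,192,0))
    z={'lens_mount':.005,'clamp_base':.04,'vee_stop':.045,'well_cup':.04,'knob':.035,'dust_cap':.006,'tweezers':.004,'post_holder':.026,'optical_post':.04}
    for k in z:
        for r in robot.regions_of(p,k):
            u,v=cen(r['mask']);print(k,round(r['conf'],2),r['rect'],round(u,1),round(v,1),at(p,u,v,z[k]).round(4),r['mask'].sum())
s=robot.read_state();print(s)
E
python3 a.py
```

```text
top [0.58510164 0.00643982 0.        ]
lens_mount 0.46 [177.1, 244.3, 184.4, 254.8] 179.0 250.3 [0.4361 0.2032 0.005 ] 31
lens_mount 0.43 [142.6, 250.3, 154.7, 266.6] 147.3 258.7 [0.4146 0.284  0.005 ] 83
clamp_base 0.75 [225.6, 189.0, 324.5, 250.8] 274.1 219.5 [ 0.5149 -0.0388  0.04  ] 3740
well_cup 0.84 [283.6, 198.5, 313.4, 228.3] 298.4 213.1 [ 0.5307 -0.0993  0.04  ] 679
knob 0.55 [296.0, 211.7, 303.3, 216.6] 297.7 213.0 [ 0.5309 -0.0978  0.035 ] 42
knob 0.54 [227.0, 188.3, 323.0, 251.8] 274.0 219.7 [ 0.5142 -0.0387  0.035 ] 3779
dust_cap 0.56 [366.2, 187.5, 376.9, 201.1] 371.4 193.2 [ 0.5813 -0.2889  0.006 ] 127
tweezers 0.63 [377.8, 229.7, 391.5, 273.5] 383.8 253.9 [ 0.4266 -0.3195  0.004 ] 189
post_holder 0.48 [276.7, 133.5, 289.1, 142.4] 279.9 137.3 [ 0.7223 -0.0545  0.026 ] 129
optical_post 0.55 [226.8, 190.5, 324.0, 253.4] 273.8 219.6 [ 0.5146 -0.038   0.04  ] 3795
optical_post 0.5 [221.5, 136.0, 225.8, 144.1] 223.6 138.3 [0.7177 0.087  0.04  ] 37
scene [ 0.69993383 -0.08234187  0.        ]
lens_mount 0.6 [152.2, 294.9, 168.9, 309.2] 161.9 299.8 [0.4157 0.2875 0.005 ] 190
l
[... 761 characters left out ...]
't': 1.0, 'q': array([-1.33643828e+00,  1.30403216e-01,  1.48818620e+00, -5.45231800e-06,
        1.52300630e+00, -8.54307902e-02]), 'dq': array([-5.79688472e-05,  1.59804437e-03,  1.47997063e-04, -8.72012278e-04,
       -1.57782646e-03,  3.16006883e-04]), 'joint_torque': array([ 7.63322896e-04, -5.59766293e+01, -4.92065120e+01,  7.69266556e-02,
        2.27138941e-02, -4.08491860e-05]), 'tool_pos': array([ 0.18862329, -0.56958821,  0.23264089]), 'orientation': array([-3.10151613e+00, -5.00185424e-01,  8.88861821e-06]), 'force': array([ 0.18838621,  0.4941228 , -0.74608604]), 'wrist_torque': array([ 0.02426263, -0.00771442,  0.01631088]), 'gripper_force': 0.0, 'opening': 0.09305815077925138}
```

View pics/top.png

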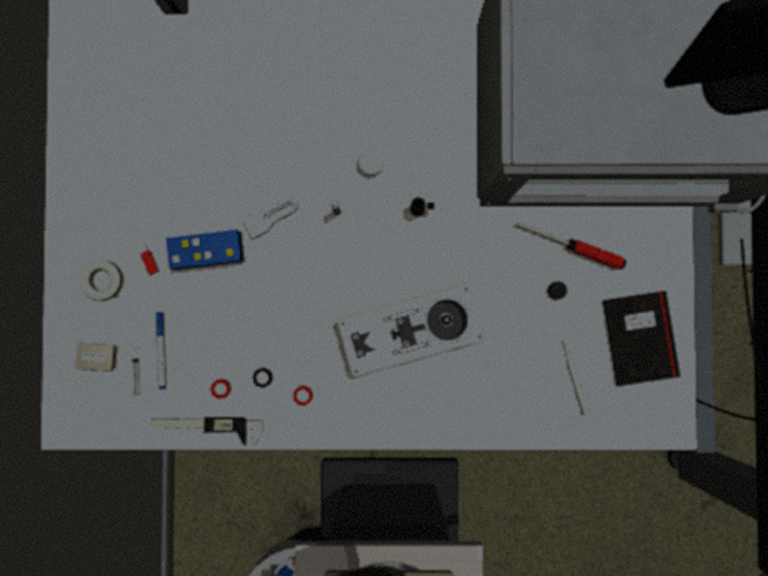

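```bash
python3 - <<'E'
from h import *
p=robot.read_camera('scene');save(p,'c.png',(140,190,320,320),4)
E
```

```text
(no output)
```

View pics/c.png

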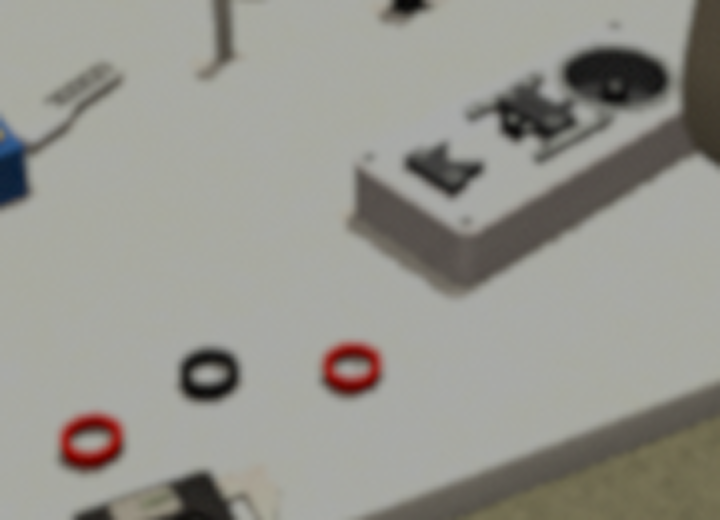

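Candidates in the top picture, in 768-wide pixels, are the rings at (221,388) red, (262,377) black and (303,395) red. The black one fits "flat black threaded ring", and the enlarged crop confirms it at (210,374) between two red ones. It is near (0.435, 0.213). The fixture is yawed about 0.26 rad. Next I go over the fixture with the wrist camera.

```bash
cat > go.py <<'E'
import sys
from h import *
# target x y z psi(yaw of tool x) -> row numbers from the current measured pose
x,y,z,psi=map(float,sys.argv[1:5]);s=robot.read_state()
A=R.from_rotvec(s['orientation']);B=R.from_matrix([[np.cos(psi),np.sin(psi),0],[np.sin(psi),-np.cos(psi),0],[0,0,-1]])
print('row',(A.inv().apply(np.array([x,y,z])-s['tool_pos'])).round(4),((A.inv()*B).as_rotvec()/np.pi).round(4))
a=A.as_matrix();print('t',s['t'],'pos',s['tool_pos'].round(4),'psi',round(np.arctan2(a[1,0],a[0,0]),4),'zaxis',a[:,2].round(4),'q',s['q'].round(3),'F',s['force'].round(2),'M',s['wrist_torque'].round(3),'open',round(s['opening'],4),'g',s['gripper_force'])
E
python3 go.py 0.42 -0.2 0.33 1.834;python3 go.py 0.47 0 0.33 1.834
```

```text
row [ 0.3358 -0.2781 -0.0973] [ 0.    -0.    -0.482]
t 1.05 pos [ 0.1887 -0.5696  0.2326] psi 0.3198 zaxis [ 0. -0. -1.] q [-1.336  0.13   1.488  0.     1.523 -0.085] F [-0.24  1.27  0.06] M [0.01  0.029 0.017] open 0.093 g 0.0
row [ 0.4461 -0.4523 -0.0973] [ 0.    -0.    -0.482]
t 1.05 pos [ 0.1887 -0.5696  0.2326] psi 0.3198 zaxis [ 0. -0. -1.] q [-1.336  0.13   1.488  0.     1.523 -0.085] F [-0.24  1.27  0.06] M [0.01  0.029 0.017] open 0.093 g 0.0
```

```bash
python3 -m handwheel '[[-1,0.336,-0.278,-0.097,0,0,-0.482],[-1,0.336,-0.278,-0.097,0,0,-0.482],[-1,0.336,-0.278,-0.097,0,0,-0.482],[-1,0.336,-0.278,-0.097,0,0,-0.482],[-1,0.336,-0.278,-0.097,0,0,-0.482],[-1,0.336,-0.278,-0.097,0,0,-0.482],[-1,0.336,-0.278,-0.097,0,0,-0.482],[-1,0.446,-0.452,-0.097,0,0,-0.482],[-1,0.446,-0.452,-0.097,0,0,-0.482],[-1,0.446,-0.452,-0.097,0,0,-0.482],[-1,0.446,-0.452,-0.097,0,0,-0.482],[-1,0.446,-0.452,-0.097,0,0,-0.482],[-1,0.446,-0.452,-0.097,0,0,-0.482],[-1,0.446,-0.452,-0.097,0,0,-0.482]]'
cat > b.py <<'E'
from h import *
import sys
s=robot.read_state();p=wcam(robot.read_camera('wrist'),s);save(p,sys.argv[1],None,1.5)
z={'lens_mount':.005,'clamp_base':.04,'vee_stop':.049,'well_cup':.041,'knob':.035}
for k in z:
    for r in robot.regions_of(p,k):
        if r['conf']<.3: continue
        u,v=cen(r['mask']);(cx,cy),_,_=cv2.minAreaRect(np.argwhere(r['mask'])[:,::-1].astype(np.float32))
        print(k,round(r['conf'],2),r['rect'],round(u,1),round(v,1),at(p,u,v,z[k]).round(4),'mar',at(p,cx,cy,z[k]).round(4),r['mask'].sum())
        if k=='clamp_base':
            c=cv2.boxPoints(cv2.minAreaRect(np.argwhere(r['mask'])[:,::-1].astype(np.float32)));print([at(p,*q,.04).round(4)[:2] for q in c])
print('cam',p['T_tool_cam'])
E
python3 b.py w1.png; python3 go.py 0.435 0.213 0.2 1.834
```

```text
t: 2.8
tool_pos: [0.4698, -0.0014, 0.3297]
orientation: [1.913, 2.492, -0.0]
force: [-0.3, 0.9, -0.8]
opening: 0.0929
gripper_force: 0.0
lens_mount 0.63 [225.6, 10.5, 244.1, 42.7] 233.9 26.7 [0.4022 0.146  0.005 ] mar [0.4023 0.1463 0.005 ] 364
lens_mount 0.33 [241.0, 101.4, 319.1, 265.1] 279.8 181.7 [ 0.5159 -0.0351  0.005 ] mar [ 0.5177 -0.0374  0.005 ] 11882
clamp_base 0.56 [240.1, 101.4, 320.2, 267.3] 279.8 181.7 [ 0.5109 -0.0268  0.04  ] mar [ 0.5104 -0.0289  0.04  ] 12162
[array([ 0.4866, -0.1627]), array([0.4354, 0.0637]), array([0.5309, 0.0866]), array([ 0.5976, -0.1366])]
vee_stop 0.85 [263.4, 115.0, 298.3, 139.8] 280.8 126.0 [0.4906 0.0451 0.049 ] mar [0.492  0.0427 0.049 ] 601
well_cup 0.96 [252.0, 207.3, 307.0, 256.4] 279.6 232.5 [ 0.5312 -0.0978  0.041 ] mar [ 0.5313 -0.0973  0.041 ] 1936
knob 0.45 [273.2, 218.7, 286.3, 237.3] 278.7 228.4 [ 0.5294 -0.0944  0.035 ] mar [ 0.5298 -0.0944  0.035 ] 150
cam [[ 1.75288057e-05 -9.55459026e-01 -2.95123787e-01  8.20231642e-02]
 [ 9.99999997e-01  3.77864746e-05 -6.29384119e-05 -3.57248962e-04]
 [ 7.12867613e-05 -2.95123786e-01  9.55459024e-01 -1.53334925e-01]
 [ 0.00000000e+00  0.00000000e+00  0.00000000e+00  1.00000000e+00]]
row [0.2155 0.0217 0.1297] [ 0.      0.     -0.0003]
t 3.1 pos [ 0.4699 -0.0007  0.3297] psi 1.8332 zaxis [ 1.e-04  0.e+00 -1.e+00] q [-0.111 -0.245  1.674  0.     1.712 -0.373] F [-0.86  0.6  -0.67] M [-0.002 -0.077  0.005] open 0.0931 g 0.0
```

View pics/w1.png

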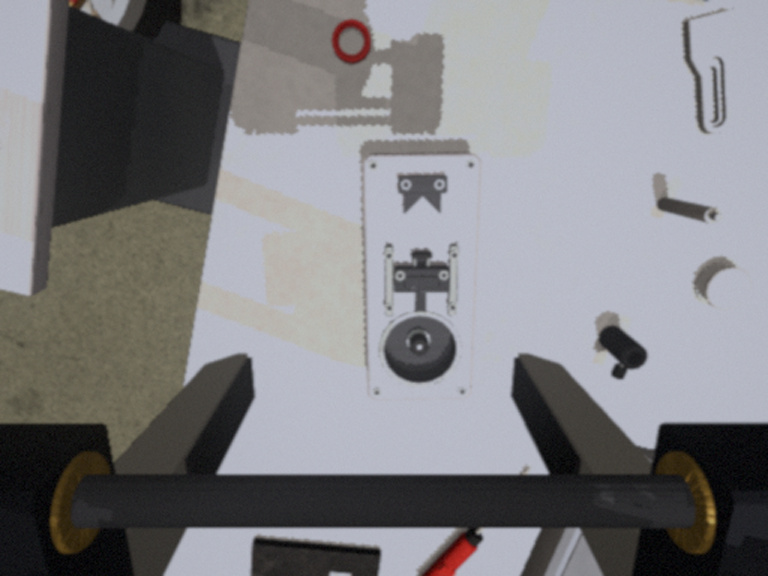

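The wrist view shows the fixture: screws at (373,165), (471,165), (376,392) and (462,392), the vee at (422,190), the jaw pad at (421,254), and the well centred near (420,347). The red ring is at (351,41), not the target.

```bash
cat > fx.py <<'E'
from h import *
s=robot.read_state();p=wcam(robot.read_camera('wrist'),s)
g=p['frame'].min(2)
pts=[]
for u,v in [(373,165),(471,165),(376,392),(462,392)]:
    u,v=u/1.5,v/1.5;a=int(u)-4;b=int(v)-4;w=g[b:b+9,a:a+9].astype(float);w=np.clip(np.percentile(w,60)-w-15,0,None)
    yy,xx=np.mgrid[b:b+9,a:a+9];c=(w*xx).sum()/w.sum(),(w*yy).sum()/w.sum();pts.append(at(p,*c,.04)[:2]);print(np.round(c,2),pts[-1].round(4))
P=np.array(pts);c=P.mean(0);yv=(P[0]+P[1]-P[2]-P[3]);yaw=np.arctan2(-yv[0],yv[1]);xv=P[1]+P[3]-P[0]-P[2]
print('centre',c.round(4),'yaw',yaw,np.arctan2(xv[1],xv[0]),'spans',np.linalg.norm(yv)/2,np.linalg.norm(xv)/2)
e=np.array([-np.sin(yaw),np.cos(yaw)])
print('well',c-.062*e,'nest',c+.058*e)
E
python3 fx.py
python3 -m handwheel '[[-1,0.10,0.021,0,0,0,0],[-1,0.13,0.021,0.1,0,0,0],[-1,0.13,0.021,0.1,0,0,0],[-1,0.13,0.021,0.1,0,0,0],[-1,0.13,0.021,0.1,0,0,0]]'
python3 b.py w2.png; python3 go.py 0.435 0.213 0.2 1.834
```

```text
[248.05 110.53] [0.4462 0.053 ]
[313.38 109.96] [0.5259 0.0751]
[250.67 261.47] [ 0.5038 -0.1519]
[307.29 261.01] [ 0.583  -0.1299]
centre [ 0.5147 -0.0384] yaw 0.273018422098802 0.2711630877639551 spans 0.212762450137645 0.08240624438116001
well [ 0.53143305 -0.09813395] nest [0.49907634 0.01742142]
t: 3.78
tool_pos: [0.4568, 0.1304, 0.2307]
orientation: [1.909, 2.494, 0.001]
force: [0.3, -0.4, 0.5]
opening: 0.0928
gripper_force: 0.0
lens_mount 0.75 [238.0, 1.0, 273.4, 27.4] 253.6 14.5 [0.4151 0.2795 0.005 ] mar [0.4151 0.2809 0.005 ] 374
lens_mount 0.73 [235.3, 67.6, 268.5, 105.4] 252.5 85.3 [0.4315 0.214  0.005 ] mar [0.4325 0.2141 0.005 ] 488
lens_mount 0.61 [198.4, 126.4, 223.3, 157.6] 210.9 140.9 [0.402  0.1452 0.005 ] mar [0.402  0.1448 0.005 ] 434
clamp_base 0.66 [220.9, 217.6, 307.5, 383.1] 264.5 290.0 [ 0.5036 -0.0007  0.04  ] mar [ 0.5074 -0.0143  0.04  ] 10870
[array([0.4332, 0.0726]), array([0.5261, 0.0977]), array([ 0.5951, -0.1169]), array([ 0.4853, -0.1465])]
vee_stop 0.74 [244.5, 246.1, 283.9, 269.9] 264.2 255.5 [0.4899 0.0462 0.049 ] mar [0.4905 0.0433 0.049 ] 742
v
[... 155 characters left out ...]
367.3 [ 0.5331 -0.1068  0.041 ] mar [ 0.5333 -0.1071  0.041 ] 1606
knob 0.58 [220.5, 218.0, 308.5, 382.0] 264.4 289.6 [ 0.5043 -0.0033  0.035 ] mar [ 0.5084 -0.0175  0.035 ] 11063
cam [[ 1.78413178e-05 -9.55459076e-01 -2.95123624e-01  8.20236421e-02]
 [ 9.99999997e-01  3.82893279e-05 -6.35075154e-05 -3.57010128e-04]
 [ 7.19789172e-05 -2.95123622e-01  9.55459074e-01 -1.53335154e-01]
 [ 0.00000000e+00  0.00000000e+00  0.00000000e+00  1.00000000e+00]]
row [ 0.0858 -0.0001  0.0309] [ 0.0007  0.0001 -0.0004]
t 4.075 pos [0.4572 0.1302 0.2309] psi 1.8329 zaxis [ 2.1e-03  3.0e-04 -1.0e+00] q [ 0.169 -0.214  1.826 -0.     1.527 -0.093] F [-0.11  0.47 -0.09] M [-0.063 -0.123 -0.059] open 0.0929 g 0.0
```

View pics/w2.png

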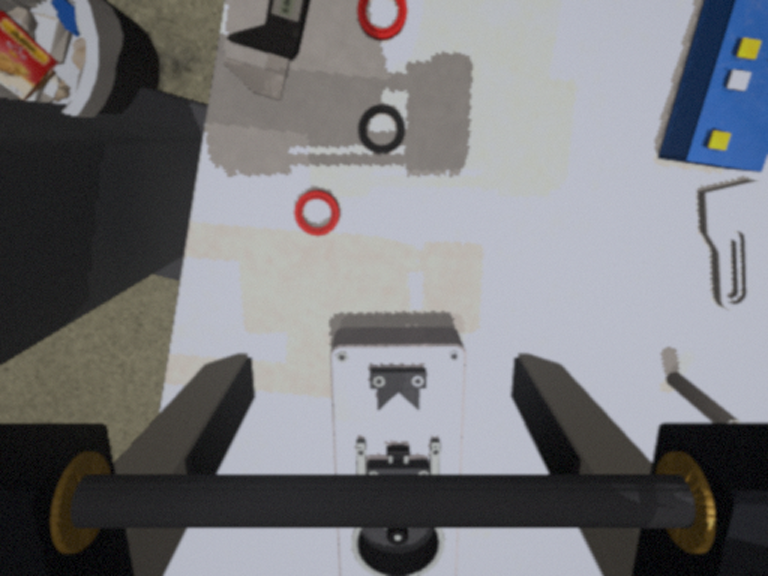

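The wrist view has the black mount at (381,129), between the red rings at (317,213) and (382,13). The vee's wings would foul the fingers, so I will grip 3 mm behind the mount's centre and place it about 5.5 mm short of the nest.

```bash
python3 -m handwheel '[[-1,0.083,0,0.11,0,0,-0.003],[-1,0.083,0,0.11,0,0,-0.003],[-1,0.083,0,0.11,0,0,-0.003],[-1,0.083,0,0.11,0,0,-0.003]]'
cat > m.py <<'E'
from h import *
s=robot.read_state();p=wcam(robot.read_camera('wrist'),s)
for r in robot.regions_of(p,'lens_mount'):
    ct=max(cv2.findContours(r['mask'].astype(np.uint8),0,1)[0],key=len)
    if len(ct)<6: continue
    # outer rim top edge approx: project contour at z=.01 and fit circle
    X=np.array([at(p,*q[0],.010)[:2] for q in ct]);A=np.c_[2*X,np.ones(len(X))];c=np.linalg.lstsq(A,(X**2).sum(1),rcond=None)[0]
    u,v=cen(r['mask']);col=np.median(p['frame'][r['mask']],0)
    print(round(r['conf'],2),r['rect'],col,'circ',c[:2].round(4),'rad',np.sqrt(c[2]+c[:2]@c[:2]).round(4),'cen',at(p,u,v,.008).round(4))
E
python3 m.py;python3 go.py 0.4328 0.2106 0.017 1.843
```

```text
t: 4.58
tool_pos: [0.4348, 0.2107, 0.1198]
orientation: [-1.898, -2.504, 0.001]
force: [0.8, 0.0, 0.1]
opening: 0.093
gripper_force: 0.0
0.77 [232.5, 166.6, 272.6, 216.6] [53. 53. 53.] circ [0.4325 0.2145] rad 0.0166 cen [0.4322 0.2147 0.008 ]
0.65 [180.2, 235.4, 219.0, 274.3] [164.  48.  46.] circ [0.4026 0.1469] rad 0.0169 cen [0.4026 0.1467 0.008 ]
0.57 [233.7, 73.9, 279.6, 121.0] [121.  41.  39.] circ [0.414  0.2852] rad 0.0161 cen [0.4141 0.2853 0.008 ]
row [ 0.0011 -0.0038  0.1047] [0.001  0.0001 0.    ]
t 4.675 pos [0.4365 0.2105 0.1218] psi 1.843 zaxis [ 3.e-03  7.e-04 -1.e+00] q [ 0.344 -0.106  1.933 -0.     1.311  0.072] F [-0.34 -0.2   0.42] M [ 0.001 -0.178  0.034] open 0.093 g 0.0
```

```bash
python3 -m handwheel '[[-0.4,0.002,-0.003,0.07,0,0,0],[-0.4,0.002,-0.003,0.07,0,0,0],[-0.4,0.002,-0.003,0.07,0,0,0],[-0.4,0.002,-0.003,0.07,0,0,0]]' 15; python3 go.py 0.4333 0.2117 0.0175 1.843
```

```text
t: 5.18
tool_pos: [0.4335, 0.2124, 0.0524]
orientation: [1.898, 2.501, 0.005]
force: [-0.0, 0.2, -0.1]
opening: 0.0656
gripper_force: 0.0
row [-0.0006 -0.0005  0.0349] [ 0.0013 -0.0001 -0.    ]
t 5.175 pos [0.4335 0.2124 0.0524] psi 1.843 zaxis [ 0.0038  0.0014 -1.    ] q [ 0.349 -0.021  1.99  -0.     1.169  0.077] F [-0.    0.16 -0.07] M [-0.014 -0.109  0.039] open 0.0656 g 0.0
```

```bash
python3 -m handwheel '[[-0.4,-0.0005,0,0.035,0.001,0,0],[-0.4,-0.0005,0,0.035,0.001,0,0],[-0.4,-0.0005,0,0.035,0.001,0,0],[0.5,-0.0005,0,0.035,0.001,0,0],[0.5,-0.0005,0,0.035,0.001,0,0],[0.5,-0.0005,0,0.035,0.001,0,0],[0.5,-0.0005,0,0.035,0.001,0,0],[0.5,-0.0005,0,0.035,0.001,0,0]]' 15; python3 go.py 0.4333 0.2117 0.0175 1.843
```

```text
t: 6.18
tool_pos: [0.4316, 0.2115, 0.0148]
orientation: [-1.898, -2.501, 0.004]
force: [-1.2, 0.2, 1.4]
opening: 0.0318
gripper_force: 15.0
row [-0.0003  0.0017 -0.0027] [-0.0009 -0.      0.0002]
t 6.175 pos [0.4316 0.2115 0.0148] psi 1.8435 zaxis [-2.9e-03 -8.0e-04 -1.0e+00] q [0.349 0.042 2.005 0.    1.097 0.076] F [-1.2   0.21  1.36] M [-0.003 -0.073  0.028] open 0.0318 g 15.000196610799321
```

```bash
python3 go.py 0.5014 0.0092 0.105 1.843; python3 -m handwheel '[[0.5,0,0,-0.06,0,0,0],[0.5,0,0,-0.09,0,0,0],[0.5,-0.214,0.011,-0.09,0,0,0],[0.5,-0.214,0.011,-0.09,0,0,0],[0.5,-0.214,0.011,-0.09,0,0,0],[0.5,-0.214,0.011,-0.09,0,0,0],[0.5,-0.214,0.011,-0.09,0,0,0],[0.5,-0.214,0.011,-0.09,0,0,0],[0.5,-0.214,0.011,-0.09,0,0,0]]'; python3 b.py w3.png; python3 go.py 0.5014 0.0092 0.0555 1.843
```

```text
row [-0.2137  0.0125 -0.0903] [-0.0009 -0.      0.0002]
t 6.175 pos [0.4316 0.2115 0.0148] psi 1.8435 zaxis [-2.9e-03 -8.0e-04 -1.0e+00] q [0.349 0.042 2.005 0.    1.097 0.076] F [-1.2   0.21  1.36] M [-0.003 -0.073  0.028] open 0.0318 g 15.000196610799321
t: 7.3
tool_pos: [0.4996, 0.0096, 0.1044]
orientation: [-1.896, -2.502, 0.004]
force: [0.0, 0.5, -0.2]
opening: 0.0319
gripper_force: 15.0
lens_mount 0.94 [223.3, 217.0, 285.4, 286.0] 254.7 250.3 [ 0.5104 -0.0319  0.005 ] mar [ 0.5106 -0.032   0.005 ] 2346
lens_mount 0.63 [178.4, 113.8, 338.6, 384.0] 257.3 216.0 [ 0.5043 -0.0025  0.005 ] mar [ 0.5125 -0.0296  0.005 ] 25042
lens_mount 0.42 [224.2, 147.4, 292.6, 195.3] 258.2 165.7 [0.4938 0.0367 0.005 ] mar [0.4948 0.0328 0.005 ] 2417
vee_stop 0.85 [225.6, 146.8, 291.1, 193.6] 257.9 165.6 [0.4908 0.0458 0.049 ] mar [0.4919 0.0422 0.049 ] 2321
vee_stop 0.69 [208.1, 311.5, 304.7, 384.0] 256.3 363.4 [ 0.5314 -0.1016  0.049 ] mar [ 0.5266 -0.0868  0.049 ] 2866
well_cup 0.58 [204.7, 310.9, 307.7, 381.3] 256.6 363.3 [ 0.5337 -0.1087  0.041 ] mar [ 0.5292 -0.0933  0.041 ] 2948
cam [[ 1.63746143e-05 -9.55459281e-01 -2.95122962e-01  8.20285146e-02]
 [ 9.99999997e-01  3.78806995e-05 -6.71545566e-05 -3.67074546e-04]
 [ 7.53429085e-05 -2.95122960e-01  9.55459279e-01 -1.53333944e-01]
 [ 0.00000000e+00  0.00000000e+00  0.00000000e+00  1.00000000e+00]]
row [-0.0001  0.0016  0.0491] [-0.001   0.      0.0004]
t 7.6 pos [0.4999 0.0089 0.1046] psi 1.8443 zaxis [-3.e-03 -9.e-04 -1.e+00] q [-8.400e-02 -3.700e-02  1.901e+00 -1.000e-03  1.281e+00 -3.570e-01] F [ 0.23 -0.91 -0.64] M [-0.059 -0.107  0.019] open 0.0321 g 15.000085403735284
```

View pics/w3.png

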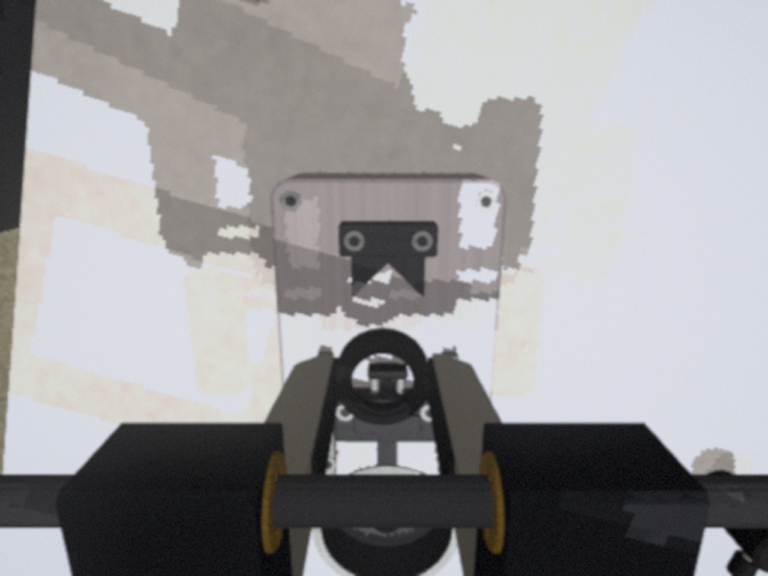

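The mount is held flat, with its ring centred near (383,376). The vee apex is at (388,264) and its wing tips at (351,297) and (424,297). I check these in fixture coordinates.

```bash
python3 - <<'E'
from h import *
s=robot.read_state();p=wcam(robot.read_camera('wrist'),s)
n=np.array([.4991,.0174]);e=np.array([-.2687,.9632]);f=np.array([.9632,.2687])
def F(X): d=np.array(X)[:2]-n;return (np.array([d@f,d@e])*1000).round(1)
for q in [(388,264),(351,297),(424,297),(290,201),(486,201)]: print(q,F(at(p,q[0]/1.5,q[1]/1.5,.049 if q[1]>250 else .04)))
r=robot.regions_of(p,'lens_mount')[0];ct=max(cv2.findContours(r['mask'].astype(np.uint8),0,1)[0],key=len)
for z in(.095,.1):
    X=np.array([at(p,*q[0],z)[:2] for q in ct]);A=np.c_[2*X,np.ones(len(X))];c=np.linalg.lstsq(A,(X**2).sum(1),rcond=None)[0];print(r['rect'],z,F(c),np.sqrt(c[2]+c[:2]@c[:2]))
print('tcp',F(s['tool_pos']))
E
```

```text
(388, 264) [ 0.3 22. ]
(351, 297) [-15.5   7.4]
(424, 297) [15.9  7.5]
(290, 201) [-41.3  47.2]
(486, 201) [41.8 47.3]
[221.4, 214.9, 284.6, 285.7] 0.095 [-2.3 -7.7] 0.017427885751720284
[221.4, 214.9, 284.6, 285.7] 0.1 [-2.2 -5.2] 0.016893183237182044
tcp [-1.5 -8.4]
```

```bash
python3 -m handwheel '[[0.5,-0.0005,0.002,0.03,0.0,0,0],[0.5,-0.0005,0.002,0.042,0.0,0,0],[0.5,-0.0005,0.002,0.042,0.0,0,0],[0.5,-0.0005,0.002,0.042,0.0,0,0],[0.5,-0.0005,0.002,0.042,0.0,0,0],[0.5,-0.0005,0.002,0.042,0.0,0,0]]'; python3 go.py 0.5014 0.0092 0.0552 1.843
```

```text
t: 8.45
tool_pos: [0.5024, 0.0084, 0.0633]
orientation: [-1.898, -2.502, 0.003]
force: [0.5, 0.4, 0.4]
opening: 0.0319
gripper_force: 15.0
row [ 0.0011 -0.0008  0.0081] [-0.0006  0.0001  0.0001]
t 8.45 pos [0.5024 0.0084 0.0633] psi 1.8435 zaxis [-1.8e-03 -9.0e-04 -1.0e+00] q [-8.500e-02  2.300e-02  1.924e+00 -1.000e-03  1.197e+00 -3.570e-01] F [0.5  0.39 0.42] M [-0.004 -0.13   0.029] open 0.0319 g 14.999953421065584
```

```bash
python3 -m handwheel '[[0.5,0,-0.001,0.004,0,0,0],[0.5,0,-0.001,0.008,0,0,0],[0.5,0,-0.001,0.008,0,0,0],[0.5,0,-0.001,0.008,0,0,0]]'; python3 go.py 0.5014 0.0092 0.0552 1.843
```

```text
t: 8.95
tool_pos: [0.5009, 0.0082, 0.0544]
orientation: [-1.898, -2.501, 0.004]
force: [0.1, 0.4, -0.5]
opening: 0.0319
gripper_force: 15.0
row [ 0.0009  0.0008 -0.0008] [-0.001  -0.      0.0001]
t 8.95 pos [0.5009 0.0082 0.0544] psi 1.8434 zaxis [-3.2e-03 -9.0e-04 -1.0e+00] q [-8.500e-02  3.300e-02  1.932e+00 -1.000e-03  1.180e+00 -3.570e-01] F [ 0.13  0.43 -0.45] M [-0.046 -0.152 -0.03 ] open 0.0319 g 15.000068707595346
```

```bash
python3 -m handwheel '[[0.5,0,0,0.001,0,0,0],[0.05,0,0,0.001,0,0,0],[0.0,0,0,0.001,0,0,0],[0.0,0,0,0.001,0,0,0],[0.0,0,0,-0.02,0,0,0],[0,0,0,-0.06,0,0,0],[0,0,0,-0.06,0,0,0],[0,0,0,-0.06,0,0,0],[0,0,0,-0.06,0,0,0]]'; cat > v.py <<'E'
from h import *
import sys
s=robot.read_state();p=wcam(robot.read_camera('wrist'),s);save(p,sys.argv[1],None,1.5)
n=np.array([.4991,.0174]);e=np.array([-.2687,.9632]);f=np.array([.9632,.2687])
def F(X): d=np.array(X)[:2]-n;return (np.array([d@f,d@e])*1000).round(1)
for k,z in [('lens_mount',.05),('knob',.035),('well_cup',.041)]:
  for r in robot.regions_of(p,k)[:2]:
    ct=max(cv2.findContours(r['mask'].astype(np.uint8),0,1)[0],key=len)
    X=np.array([at(p,*q[0],z)[:2] for q in ct]);A=np.c_[2*X,np.ones(len(X))];c=np.linalg.lstsq(A,(X**2).sum(1),rcond=None)[0];print(k,round(r['conf'],2),r['rect'],F(c),c[:2].round(4),np.sqrt(c[2]+c[:2]@c[:2]))
E
python3 v.py w4.png;python3 go.py 0.5314 -0.0981 0.115 1.843
```

```text
t: 10.07
tool_pos: [0.5001, 0.0083, 0.1132]
orientation: [-1.897, -2.5, 0.006]
force: [-0.0, -0.5, 0.1]
opening: 0.0466
gripper_force: 0.0
lens_mount 0.8 [231.4, 183.5, 278.6, 242.4] [-1.5 -6.5] [0.4994 0.0107] 0.016873057905215927
well_cup 0.63 [207.9, 302.6, 304.1, 381.5] [  -0. -137.] [ 0.5359 -0.1146] 0.025629122968399524
row [-0.1107  0.001  -0.0013] [-0.0014 -0.0002  0.0002]
t 10.275 pos [0.5006 0.0083 0.1138] psi 1.8435 zaxis [-4.4e-03 -7.0e-04 -1.0e+00] q [-8.50e-02 -4.40e-02  1.89e+00 -1.00e-03  1.30e+00 -3.58e-01] F [-0.11  0.63 -0.18] M [-0.001 -0.132 -0.006] open 0.0462 g 0.0
```

View pics/w4.png

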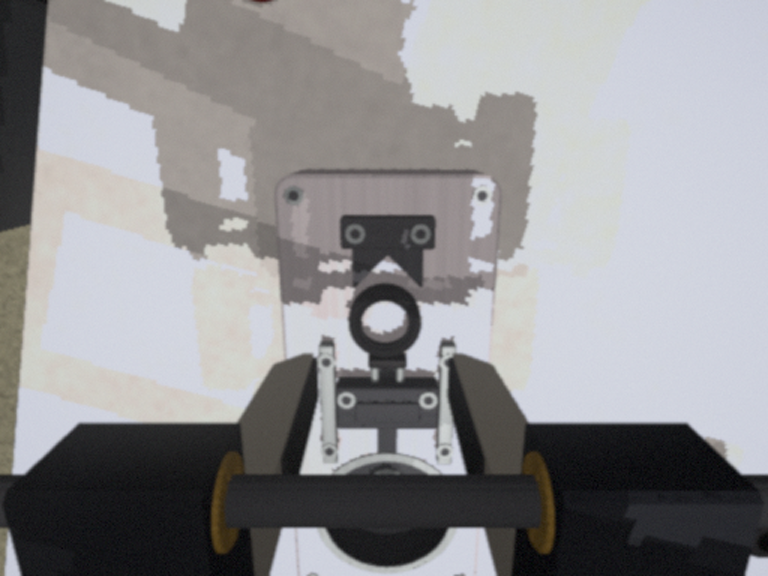

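The mount lies flat at (385,319), about 6 mm short of the nest and clear of the vee, with the pad just below it at (388,358). Now over the well.

```bash
python3 -m handwheel '[[0,-0.06,0.001,0,-0.001,0,0],[0,-0.111,0.001,0,-0.001,0,0],[0,-0.111,0.001,0,-0.001,0,0],[0,-0.111,0.001,0,-0.001,0,0],[0,-0.111,0.001,0,-0.001,0,0],[0,-0.111,0.001,0,-0.001,0,0]]'; python3 v.py w5.png;python3 go.py 0.5314 -0.0981 0.115 1.843
```

```text
t: 11.02
tool_pos: [0.5318, -0.0974, 0.1145]
orientation: [-1.897, -2.504, -0.0]
force: [-0.0, 0.1, 0.1]
opening: 0.0467
gripper_force: 0.0
lens_mount 0.86 [224.3, 3.6, 279.6, 72.7] [-1.3 -7.5] [0.4998 0.0098] 0.016532576093371363
knob 0.81 [239.4, 191.6, 268.1, 223.8] [  -0.4 -117.3] [ 0.5303 -0.0957] 0.009779269723003161
well_cup 0.9 [197.7, 161.0, 308.5, 258.5] [  -0.3 -119.8] [ 0.531  -0.0981] 0.03827827446604694
row [ 0.     -0.0006 -0.0003] [0.0001 0.     0.0004]
t 11.225 pos [ 0.532  -0.098   0.1147] psi 1.8442 zaxis [ 2.e-04 -0.e+00 -1.e+00] q [-0.277  0.06   1.784  0.     1.298 -0.55 ] F [-0.03 -0.42 -0.48] M [ 0.014 -0.12   0.029] open 0.0465 g 0.0
```

View pics/w5.png

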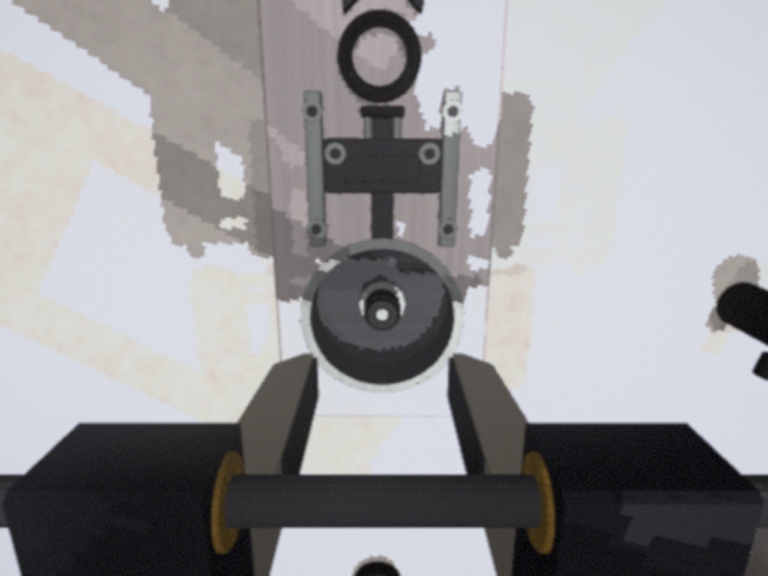

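The well is centred at (381,315), with the knob concentric in it. The fitted rim centre (0.531, -0.098) agrees with the screws. I close to about 26 mm opening and descend.

```bash
python3 -m handwheel '[[0.45,0,-0.0005,0.03,0,0,0],[0.45,0,-0.0005,0.05,0,0,0],[0.45,0,-0.0005,0.05,0,0,0],[0.45,0,-0.0005,0.05,0,0,0],[0.45,0,-0.0005,0.05,0,0,0],[0.45,0,-0.0005,0.05,0,0,0]]'; python3 go.py 0.5315 -0.098 0.035 1.843
```

```text
t: 11.98
tool_pos: [0.5321, -0.0987, 0.0655]
orientation: [1.898, 2.502, 0.001]
force: [-0.1, -0.5, -0.6]
opening: 0.0257
gripper_force: 0.0
row [ 0.0009 -0.0005  0.0305] [0.0004 0.0003 0.0001]
t 11.975 pos [ 0.5321 -0.0987  0.0655] psi 1.8434 zaxis [ 1.5e-03 -4.0e-04 -1.0e+00] q [-0.278  0.118  1.819  0.     1.203 -0.551] F [-0.09 -0.52 -0.57] M [-0.006 -0.2    0.013] open 0.0257 g 0.0
```

```bash
python3 -m handwheel '[[0.45,0.001,-0.0005,0.012,0,0,0],[0.45,0.001,-0.0005,0.02,0,0,0],[0.45,0.001,-0.0005,0.026,0,0,0],[0.45,0.001,-0.0005,0.0305,0,0,0],[0.45,0.001,-0.0005,0.0305,0,0,0],[0.45,0.001,-0.0005,0.0305,0,0,0]]'; python3 go.py 0.5315 -0.098 0.035 1.843
```

```text
t: 12.72
tool_pos: [0.5309, -0.0978, 0.0343]
orientation: [1.899, 2.503, 0.0]
force: [0.0, -0.5, -0.2]
opening: 0.0253
gripper_force: 0.0
row [-0.0004  0.0005 -0.0007] [0.0001 0.0001 0.0002]
t 12.725 pos [ 0.5309 -0.0978  0.0343] psi 1.8435 zaxis [ 3.e-04 -1.e-04 -1.e+00] q [-0.277  0.16   1.837  0.     1.145 -0.55 ] F [ 0.01 -0.5  -0.22] M [-0.001 -0.11   0.001] open 0.0253 g 0.0
```

```bash
python3 -m handwheel '[[0.9,0,0,0,0,0,0],[0.9,0,0,0,0,0,0],[0.9,0,0,0,0,0,0]]' 6; python3 go.py 0.5315 -0.098 0.035 1.843;  python3 -m handwheel '[[0.9,0,0,0,0,0,0],[0.9,0,0,0,0,0,0],[0.9,0,0,0,0,0,0]]' 50; python3 go.py 0.5315 -0.098 0.035 1.843
```

```text
t: 13.1
tool_pos: [0.5315, -0.0977, 0.0346]
orientation: [1.898, 2.502, 0.001]
force: [3.8, 0.7, -1.0]
opening: 0.0179
gripper_force: 6.0
row [-0.0003 -0.0001 -0.0004] [0.0005 0.0002 0.0002]
t 13.1 pos [ 0.5315 -0.0977  0.0346] psi 1.8435 zaxis [ 1.6e-03 -1.0e-04 -1.0e+00] q [-0.277  0.16   1.836  0.     1.144 -0.55 ] F [ 3.82  0.74 -0.97] M [ 0.154 -0.77   0.012] open 0.0179 g 5.9999097883701324
t: 13.48
tool_pos: [0.5315, -0.0977, 0.0345]
orientation: [1.898, 2.502, 0.001]
force: [4.0, 2.7, -0.5]
opening: 0.0167
gripper_force: 50.0
row [-0.0003 -0.0001 -0.0005] [0.0005 0.0001 0.0002]
t 13.475 pos [ 0.5315 -0.0977  0.0345] psi 1.8435 zaxis [ 0.0016 -0.     -1.    ] q [-0.277  0.16   1.836  0.     1.144 -0.55 ] F [ 3.96  2.73 -0.48] M [ 0.223 -0.972 -0.034] open 0.0167 g 49.99976634979248
```

```bash
python3 -m handwheel '[[0.9,0,0.0005,0,0,0,0.03],[0.9,0,0.0005,0,0,0,0.06],[0.9,0,0.0005,0,0,0,0.09],[0.9,0,0.0005,0,0,0,0.12],[0.9,0,0.0005,0,0,0,0.15],[0.9,0,0.0005,0,0,0,0.15],[0.9,0,0.0005,0,0,0,0.15]]'; python3 go.py 0.5315 -0.098 0.035 1.372;  python3 -m handwheel '[[0.9,0,0,0,0,0,0.03],[0.9,0,0,0,0,0,0.06],[0.9,0,0,0,0,0,0.09],[0.9,0,0,0,0,0,0.12],[0.9,0,0,0,0,0,0.12],[0.9,0,0,0,0,0,0.12]]'; python3 go.py 0.5315 -0.098 0.035 0.995
```

```text
t: 14.35
tool_pos: [0.5313, -0.0977, 0.0345]
orientation: [2.428, 1.993, 0.0]
force: [-0.3, 1.1, 5.4]
opening: 0.0167
gripper_force: 50.0
row [-0.0003  0.0002 -0.0005] [0.0001 0.0001 0.0007]
t 14.35 pos [ 0.5313 -0.0977  0.0345] psi 1.3743 zaxis [ 2.e-04 -2.e-04 -1.e+00] q [-0.277  0.161  1.835 -0.     1.145 -0.08 ] F [-0.27  1.14  5.39] M [ 0.083 -0.107  0.055] open 0.0167 g 50.001797676086426
t: 15.1
tool_pos: [0.5312, -0.0976, 0.0345]
orientation: [-2.759, -1.502, 0.0]
force: [-1.5, 0.9, 5.9]
opening: 0.0167
gripper_force: 50.0
row [-0.0001  0.0005 -0.0005] [-0.      0.0001  0.0006]
t 15.1 pos [ 0.5312 -0.0976  0.0345] psi 0.997 zaxis [-2.e-04 -1.e-04 -1.e+00] q [-0.277  0.161  1.836 -0.     1.146  0.297] F [-1.46  0.86  5.91] M [0.11  0.06  0.065] open 0.0167 g 50.002411007881165
```

```bash
python3 v.py w6.png; python3 -m handwheel '[[0.9,0,0.0003,0,0,0,0.02],[0.9,0,0.0003,0,0,0,0.04]]'; python3 go.py 0.5315 -0.098 0.035 0.995; python3 -m handwheel '[[0.9,0,0,0,0,0,0.008]]';python3 go.py 0.5315 -0.098 0.035 0.995;
```

```text
lens_mount 0.78 [0.0, 55.6, 80.9, 150.6] [-0.  -4.2] [0.5002 0.0134] 0.016294268552382703
knob 0.68 [236.2, 235.6, 274.4, 280.4] [   2.2 -117.4] [ 0.5328 -0.0951] 0.01011738937483103
well_cup 0.75 [172.7, 193.7, 335.2, 315.3] [   2.9 -116.6] [ 0.5332 -0.0942] 0.03143962343172616
t: 15.55
tool_pos: [0.5311, -0.0976, 0.0344]
orientation: [-2.849, -1.323, 0.001]
force: [-3.0, 1.3, 8.7]
opening: 0.0166
gripper_force: 50.0
row [-0.0001  0.0005 -0.0006] [-0.0003  0.0001 -0.04  ]
t 15.55 pos [ 0.5311 -0.0976  0.0344] psi 0.8694 zaxis [-9.e-04  2.e-04 -1.e+00] q [-0.277  0.161  1.835 -0.     1.146  0.425] F [-2.99  1.3   8.73] M [0.258 0.354 0.168] open 0.0166 g 50.00198721885681
t: 15.68
tool_pos: [0.5311, -0.0976, 0.0344]
orientation: [-2.865, -1.288, 0.001]
force: [-1.8, 1.9, 7.5]
opening: 0.0167
gripper_force: 50.0
row [-0.      0.0005 -0.0006] [-0.0003  0.0001 -0.0477]
t 15.675 pos [ 0.5311 -0.0976  0.0344] psi 0.845 zaxis [-9.e-04  2.e-04 -1.e+00] q [-0.277  0.161  1.835 -0.     1.146  0.449] F [-1.77  1.92  7.49] M [0.29  0.392 0.193] open 0.0167 g 50.00284194946289
```

View pics/w6.png

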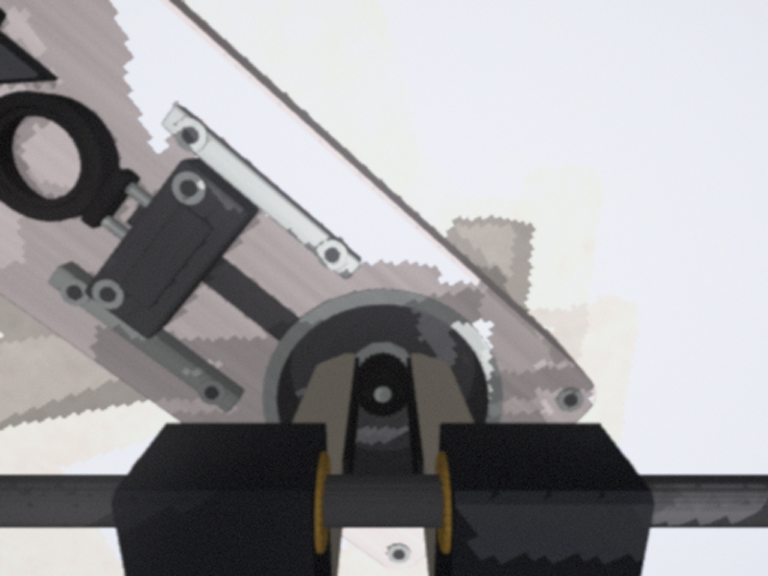

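Seen through the wrist camera, the jaw pad at (110,195) bears on the mount at (45,155) and pushes it towards the vee. The grip on the knob is not slipping. I continue in small steps and watch the wrist moment.

```bash
cat > tq.py <<'E'
from h import *
s=robot.read_state();a=R.from_rotvec(s['orientation']).as_matrix()
print('   psi',round(np.arctan2(a[1,0],a[0,0]),4),'Mz',s['wrist_torque'][2].round(3),'F',s['force'].round(1),'t',s['t'])
E
python3 -m handwheel '[[0.9,0,0,0,0,0,0.008],[0.9,0,0,0,0,0,0.016]]' >/dev/null; python3 tq.py
python3 -m handwheel '[[0.9,0,0,0,0,0,0.008],[0.9,0,0,0,0,0,0.016]]' >/dev/null; python3 tq.py
python3 -m handwheel '[[0.9,0,0,0,0,0,0.008],[0.9,0,0,0,0,0,0.016]]' >/dev/null; python3 tq.py
python3 -m handwheel '[[0.9,0,0,0,0,0,0.008],[0.9,0,0,0,0,0,0.016]]' >/dev/null; python3 tq.py
python3 v.py w7.png
```

```text
psi 0.7954 Mz 0.232 F [-2.4  2.3  8.1] t 15.925
   psi 0.745 Mz 0.165 F [-3.2  2.3  8.9] t 16.175
   psi 0.6948 Mz 0.189 F [-2.3  1.4  7.7] t 16.425
   psi 0.6445 Mz 0.216 F [-3.6  2.2  8.4] t 16.675
lens_mount 0.75 [0.0, 143.1, 34.8, 229.7] [ 3.3 -5.8] [0.5038 0.0127] 0.012549343930665308
knob 0.91 [237.3, 234.3, 272.1, 278.5] [   2.8 -118.3] [ 0.5336 -0.0959] 0.010209702122207457
well_cup 0.59 [172.0, 191.4, 334.8, 317.5] [   3.6 -118. ] [ 0.5342 -0.0953] 0.031456279305617375
```

```bash

python3 -m handwheel '[[0.9,0,0,0,0,0,0.006]]' >/dev/null; python3 tq.py
python3 -m handwheel '[[0.9,0,0,0,0,0,0.006]]' >/dev/null; python3 tq.py
python3 -m handwheel '[[0.9,0,0,0,0,0,0.006]]' >/dev/null; python3 tq.py
python3 -m handwheel '[[0.9,0,0,0,0,0,0.006]]' >/dev/null; python3 tq.py
python3 -m handwheel '[[0.9,0,0,0,0,0,0.006]]' >/dev/null; python3 tq.py
python3 -m handwheel '[[0.9,0,0,0,0,0,0.006]]' >/dev/null; python3 tq.py
python3 -m handwheel '[[0.9,0,0,0,0,0,0.006]]' >/dev/null; python3 tq.py
python3 -m handwheel '[[0.9,0,0,0,0,0,0.006]]' >/dev/null; python3 tq.py
```

```text
psi 0.6262 Mz 0.209 F [-2.7  2.   9.2] t 17.0
   psi 0.6071 Mz 0.152 F [-3.1  2.9  9.6] t 17.125
   psi 0.5882 Mz 0.199 F [-3.9  2.7  8.5] t 17.25
   psi 0.5694 Mz 0.228 F [-1.6  3.5  8. ] t 17.375
   psi 0.5506 Mz 0.244 F [-4.4  2.1  8.5] t 17.5
   psi 0.5317 Mz 0.193 F [-3.8  2.5  8.9] t 17.625
   psi 0.5128 Mz 0.198 F [-3.7  2.4  8.8] t 17.75
   psi 0.494 Mz 0.246 F [-2.5  1.5  9. ] t 17.875
```

```bash

python3 -m handwheel '[[0.9,0,0,0,0,0,0.006]]' >/dev/null; python3 tq.py
python3 -m handwheel '[[0.9,0,0,0,0,0,0.006]]' >/dev/null; python3 tq.py
python3 -m handwheel '[[0.9,0,0,0,0,0,0.006]]' >/dev/null; python3 tq.py
python3 -m handwheel '[[0.9,0,0,0,0,0,0.006]]' >/dev/null; python3 tq.py
python3 -m handwheel '[[0.9,0,0,0,0,0,0.006]]' >/dev/null; python3 tq.py
python3 -m handwheel '[[0.9,0,0,0,0,0,0.006]]' >/dev/null; python3 tq.py
python3 v.py w8.png
python3 - <<'E'
from h import *
p=robot.read_camera('scene');save(p,'s8.png',(215,190,325,265),7)
E
```

```text
psi 0.4752 Mz 0.231 F [-2.5  2.7  9.3] t 18.0
   psi 0.4563 Mz 0.215 F [-2.3  2.8  8.8] t 18.125
   psi 0.4375 Mz 0.259 F [-3.2  3.2  8.5] t 18.25
   psi 0.4186 Mz 0.208 F [-2.8  2.4  9.1] t 18.375
   psi 0.3998 Mz 0.213 F [-3.1  2.3  8. ] t 18.5
   psi 0.3809 Mz 0.206 F [-2.7  2.7  9.6] t 18.625
lens_mount 0.88 [0.0, 207.8, 28.0, 288.9] [ 2.9 -5.7] [0.5035 0.0127] 0.012671760003676131
knob 0.67 [238.5, 233.4, 271.8, 279.4] [   3.2 -119.1] [ 0.5342 -0.0965] 0.010204775674490678
knob 0.33 [0.0, 126.4, 382.3, 352.9] [ 10.3 -76.7] [ 0.5297 -0.0538] 0.06958428416345526
well_cup 0.9 [173.5, 193.0, 336.0, 315.4] [   3.9 -118.9] [ 0.5348 -0.096 ] 0.03138429219208592
```

View pics/w8.png

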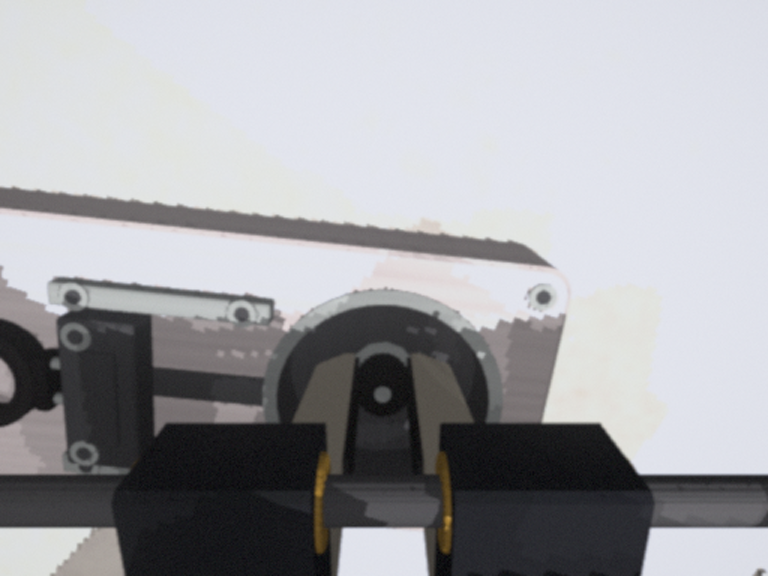

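The pad-to-carriage gap at (58,380) has shrunk, so the spring may be compressing. I rectify the three views (w5, w6 and now) onto the pad-top and carriage-top planes to measure that.

```bash
cat > rect.py <<'E'
from h import *
p0=robot.read_camera('wrist')
n=np.array([.4991,.0174]);e=np.array([-.2687,.9632]);f=np.array([.9632,.2687])
rows=[]
for name,pos,psi in [('w5',[.532,-.098,.1147],1.844),('w6',[.5312,-.0976,.0345],.997),('w8',[.5311,-.0976,.0344],.3809)]:
    B=R.from_matrix([[np.cos(psi),np.sin(psi),0],[np.sin(psi),-np.cos(psi),0],[0,0,-1]])
    p=wcam(dict(p0),{'orientation':B.as_rotvec(),'tool_pos':pos});im=cv2.imread(f'pics/{name}.png');cols=[]
    for z in(.0495,.053):
        q=[(-50,-9),(-10,-9),(-10,9),(-50,9)];src=[]
        for y,x in q:
            w=n+f*x/1e3+e*y/1e3;u,v=px(p,[w[0],w[1],z]);src.append(((u+.5)*1.5-.5,(v+.5)*1.5-.5))
        H=cv2.getPerspectiveTransform(np.float32(src),np.float32([[0,0],[400,0],[400,180],[0,180]]))
        o=cv2.warpPerspective(im,H,(400,180));o=cv2.convertScaleAbs(o,alpha=1.6,beta=10)
        for k in range(0,400,50): cv2.line(o,(k,0),(k,12 if k%100 else 25),(0,0,255),1)
        o[-1]=255;cols.append(o)
    rows.append(np.hstack(cols))
cv2.imwrite('pics/rect.png',np.vstack(rows))
E
python3 rect.py
```

```text
(no output)
```

View pics/rect.png

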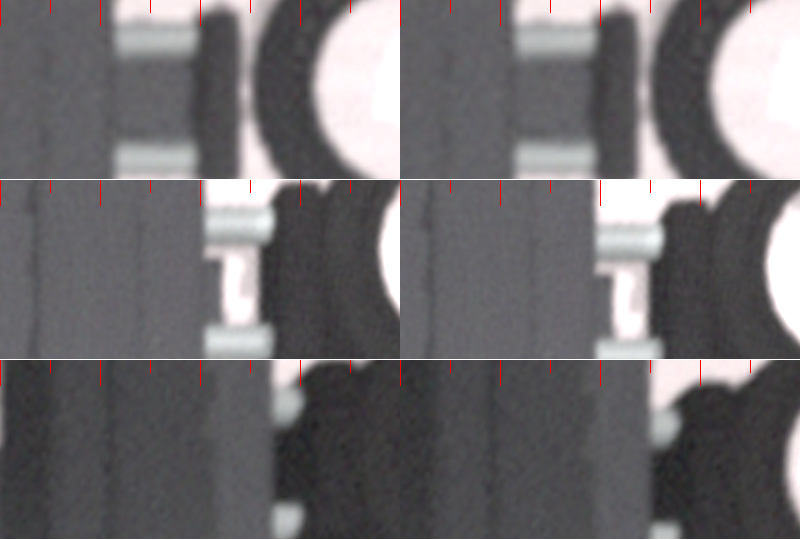

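The panels show the carriage front at −38.5, −30.3 and −24.8 mm, and the pad gap shrinking from about 8 mm to 6–7 mm. That is 1–2 mm of spring compression, or roughly 3–6 N. I cross-check numerically how far the ring's inner edge has travelled.

```bash
cat > prof.py <<'E'
from h import *
import sys
def prof(p,im):
    n=np.array([.4991,.0174]);e=np.array([-.2687,.9632]);f=np.array([.9632,.2687]);out=[]
    ys=np.arange(-26,0,.1)
    for x in (-3,-2,-1,0,1,2,3):
        L=[]
        for y in ys:
            w=n+f*x/1e3+e*y/1e3;u,v=px(p,[w[0],w[1],.05]);L.append(((u+.5)*k-.5,(v+.5)*k-.5))
        m=np.float32(L)[None];g=cv2.remap(cv2.cvtColor(im,cv2.COLOR_BGR2GRAY),m[...,0],m[...,1],1,borderValue=0)[0].astype(float)
        ins=(m[0,:,0]>0)
        i=[j for j in range(30,len(ys)) if ins[j] and g[j]>110 and g[j-15:j].max()<=110]
        out.append((x,[round(ys[j],1) for j in i]))
    return out
k=1.5
p0=robot.read_camera('wrist')
for name,pos,psi in [('w5',[.532,-.098,.1147],1.844),('w6',[.5312,-.0976,.0345],.997),('w7',[.5311,-.0976,.0344],.6445),('w8',[.5311,-.0976,.0344],.3809)]:
    B=R.from_matrix([[np.cos(psi),np.sin(psi),0],[np.sin(psi),-np.cos(psi),0],[0,0,-1]])
    p=wcam(dict(p0),{'orientation':B.as_rotvec(),'tool_pos':pos});print(name,prof(p,cv2.imread(f'pics/{name}.png')))
E
python3 prof.py; python3 tq.py
```

```text
w5 [(-3, [np.float64(-18.0)]), (-2, [np.float64(-18.2)]), (-1, [np.float64(-18.4)]), (0, [np.float64(-18.4)]), (1, [np.float64(-18.2)]), (2, [np.float64(-18.1)]), (3, [np.float64(-17.8)])]
w6 [(-3, [np.float64(-12.1)]), (-2, [np.float64(-12.2)]), (-1, [np.float64(-12.1)]), (0, [np.float64(-12.0)]), (1, [np.float64(-11.8)]), (2, [np.float64(-11.5)]), (3, [np.float64(-11.0)])]
w7 [(-3, [np.float64(-9.3)]), (-2, [np.float64(-9.5)]), (-1, [np.float64(-9.5)]), (0, [np.float64(-9.5)]), (1, [np.float64(-9.4)]), (2, [np.float64(-9.2)]), (3, [np.float64(-8.9)])]
w8 [(-3, [np.float64(-8.5)]), (-2, [np.float64(-8.7)]), (-1, [np.float64(-8.8)]), (0, [np.float64(-8.9)]), (1, [np.float64(-8.8)]), (2, [np.float64(-8.7)]), (3, [np.float64(-8.4)])]
   psi 0.3814 Mz 0.168 F [-3.   2.9  8.6] t 18.975
```

Since w7 the carriage has moved 2.4 mm but the mount only 0.6 mm. It seated near psi ≈ 0.6 and now carries about 6 N. I add about 0.16 rad.

```bash

python3 -m handwheel '[[0.9,0,0,0,0,0,0.007]]' >/dev/null; python3 tq.py
python3 -m handwheel '[[0.9,0,0,0,0,0,0.007]]' >/dev/null; python3 tq.py
python3 -m handwheel '[[0.9,0,0,0,0,0,0.007]]' >/dev/null; python3 tq.py
python3 -m handwheel '[[0.9,0,0,0,0,0,0.007]]' >/dev/null; python3 tq.py
python3 -m handwheel '[[0.9,0,0,0,0,0,0.007]]' >/dev/null; python3 tq.py
python3 -m handwheel '[[0.9,0,0,0,0,0,0.007]]' >/dev/null; python3 tq.py
python3 -m handwheel '[[0.9,0,0,0,0,0,0.007]]' >/dev/null; python3 tq.py
python3 - <<'E'
import re
src=open('prof.py').read().split('p0=')[0]
exec(src)
s=robot.read_state();p=wcam(robot.read_camera('wrist'),s);save(p,'w9.png',None,1.5)
print(prof(p,cv2.imread('pics/w9.png')))
E
```

```text
psi 0.3592 Mz 0.28 F [-2.8  1.8  7.9] t 19.1
   psi 0.3369 Mz 0.229 F [-2.9  3.5  9.4] t 19.225
   psi 0.3149 Mz 0.25 F [-3.   3.   9.1] t 19.35
   psi 0.2929 Mz 0.237 F [-2.9  1.7  9. ] t 19.475
   psi 0.271 Mz 0.23 F [-3.5  2.6  9.1] t 19.6
   psi 0.2489 Mz 0.268 F [-3.7  2.6  8.2] t 19.725
   psi 0.227 Mz 0.252 F [-2.9  3.1  8.3] t 19.85
[(-3, [np.float64(-8.2)]), (-2, [np.float64(-8.4)]), (-1, [np.float64(-8.5)]), (0, [np.float64(-8.5)]), (1, [np.float64(-8.4)]), (2, [np.float64(-8.2)]), (3, [np.float64(-8.0)])]
```

Torque (about 0.06 N m above free drag) and travel both indicate roughly 8–10 N. One small nudge, then let go and lift straight out.

```bash
python3 -m handwheel '[[0.9,0,0,0,0,0,0.008],[0.9,0,0,0,0,0,0.008]]' >/dev/null; python3 tq.py
python3 -m handwheel '[[0.47,0,0,0,0,0,0.008],[0.47,0,0,0,0,0,0.008],[0.47,0,0,0,0,0,0.008]]' 20; python3 tq.py
```

```text
psi 0.2022 Mz 0.182 F [-3.2  2.8  8.7] t 20.15
t: 20.52
tool_pos: [0.5311, -0.0978, 0.0337]
orientation: [-3.129, -0.276, 0.001]
force: [0.4, 0.4, -0.5]
opening: 0.0245
gripper_force: 0.0
   psi 0.1758 Mz -0.038 F [ 0.4  0.4 -0.5] t 20.525
```

```bash
python3 -m handwheel '[[0.47,0,0,-0.02,0,0,0],[0.47,0,0,-0.04,0,0,0],[0.47,0,0,-0.12,0,0,0],[0.47,0,0,-0.12,0,0,0],[0.47,0,0,-0.12,0,0,0],[0.47,-0.06,0,-0.12,0,0,-0.35],[0.47,-0.06,0,-0.12,0,0,-0.45],[0.47,-0.06,0,-0.12,0,0,-0.5],[0.47,-0.06,0,-0.12,0,0,-0.5],[0.47,-0.06,0,-0.12,0,0,-0.5],[0.47,-0.06,0,-0.12,0,0,-0.5],[0.47,-0.06,0,-0.12,0,0,-0.5],[0.47,-0.06,0,-0.12,0,0,-0.5],[0.47,-0.06,0,-0.12,0,0,-0.5],[0.47,-0.06,0,-0.12,0,0,-0.5]]'; python3 v.py w10.png; python3 tq.py
python3 - <<'E'
from h import *
# rectified check of carriage-to-pad gap: profile along centre line at z=.0495
s=robot.read_state();p=wcam(robot.read_camera('wrist'),s);g=cv2.cvtColor(p['frame'],cv2.COLOR_RGB2GRAY)
n=np.array([.4991,.0174]);e=np.array([-.2687,.9632]);f=np.array([.9632,.2687])
for x in(-6.5,-5,-3,0,5,6.5):
    L=[px(p,[*(n+f*x/1e3+e*y/1e3),.0495]) for y in range(-36,-8)];m=np.float32(L)[None]
    print(x,cv2.remap(g,m[...,0],m[...,1],1)[0].tolist())
E
```

```text
t: 22.4
tool_pos: [0.4711, -0.1078, 0.1517]
orientation: [-2.017, -2.404, 0.002]
force: [1.0, 0.0, 0.1]
opening: 0.0242
gripper_force: 0.0
lens_mount 0.97 [302.6, 2.9, 351.2, 65.2] [-0.8  1.3] [0.498  0.0185] 0.016483603995897916
knob 0.77 [316.2, 179.8, 339.8, 208.6] [  -1.8 -117.5] [ 0.5289 -0.0963] 0.010014101563427956
knob 0.15 [249.2, 2.4, 395.1, 258.3] [ -1.2 -71.3] [ 0.5171 -0.0516] 0.08589376811713277
well_cup 0.58 [283.9, 151.3, 379.5, 239.2] [   0.  -119.7] [ 0.5313 -0.0979] 0.038305696731049096
well_cup 0.43 [248.0, 1.0, 397.5, 256.9] [ -2.4 -70.6] [ 0.5158 -0.0513] 0.0841313621724805
   psi 1.7448 Mz 0.016 F [-0.3  0.6  0.5] t 22.6
-6.5 [55, 57, 57, 57, 55, 54, 56, 57, 57, 61, 57, 55, 66, 98, 117, 154, 152, 104, 66, 66, 59, 51, 40, 42, 48, 48, 44, 42]
-5 [56, 57, 58, 56, 54, 55, 54, 56, 58, 58, 56, 58, 69, 106, 121, 141, 138, 96, 64, 63, 60, 51, 45, 48, 48, 47, 42, 50]
-3 [56, 56, 55, 55, 56, 54, 48, 57, 59, 55, 58, 57, 76, 124, 144, 141, 117, 75, 58, 62, 57, 51, 45, 47, 49, 45, 47, 78]
0 [56, 56, 56, 56, 55, 55, 55, 56, 56, 56, 57, 54, 76, 127, 140, 135, 152, 108, 60, 62, 55, 48, 46, 47, 44, 42, 57, 105]
5 [57, 54, 56, 58, 55, 53, 51, 58, 55, 58, 57, 54, 65, 107, 154, 160, 156, 112, 60, 57, 54, 51, 49, 49, 47, 46, 45, 55]
6.5 [56, 54, 55, 57, 56, 52, 55, 57, 56, 58, 57, 58, 76, 128, 157, 162, 160, 112, 61, 57, 57, 70, 90, 67, 48, 45, 44, 45]
```

With the fingers clear, the gap reads 4.5 mm against 8.0 mm free. That is 3.5 mm at 3 N/mm, about 10.5 N, and the mount is seated. I hand it in.

```bash
python3 -c "
from plant import robot
print(robot.close_job())"
```

```text
the job is handed in; nothing more can be done
None
```

I laid the mount in the nest, turned the knob until the jaw held it against the vee stop at an estimated 10 N (from pad compression, not measured directly), withdrew the arm clear, and handed the job in; no verdict came back.

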